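# Index the sample wheel of a spectrometer reader by its clicks

## Task

Run the next two scans on the sample reader, turning its wheel only by the black knob in the middle and never touching the dishes or the wheel plate. Turn it clockwise until the white reference dish clicks in at the red mark and take your hand off it for two seconds while the reader scans; then take the knob again, turn it on by exactly three more clicks clockwise without overrunning, and let go with the wheel resting in that click stop. Leave the jar, petri dish, handheld probe and spatula around the reader where they are.

Things in the scene. Friction and masses are not known exactly. Their poses are not given: they have to be found in the camera images.
- reader: The sample reader: a fixed black box with a grey deck, 300 mm deep (x), 270 mm wide (y), deck 80 mm above the table; spans x -155 to +145 and y -135 to +135 mm of its own frame. Origin: on the table under the wheel's axis. Its x axis points away from the red index mark, its z axis up and along the wheel's axis.
- index_mark (a point): Tip of the red pointer, 10 mm wide and 45 mm long, fixed on the reader's deck at the wheel's rim: 115 mm from the wheel's axis on the reader's -x side, 92 mm above the table.
- sample_wheel (a joint): Turn of the wheel with its knob, rad, growing clockwise seen from above; 0 with the white reference dish at the red mark, 0.5236 (30 degrees) per click. Twelve spring click stops to the turn, one per dish: let go, it settles in the nearest stop. It starts two to four clicks short of 0 (about -1.05, -1.57 or -2.09) and turns both ways, with no end stop in the range needed.
- platter: The wheel plate with its dishes, turning with the knob: grey disc, 220 mm diameter, top 91 mm above the table. Twelve dishes, 39 mm across, tops 103 mm above the table, on a circle of 85 mm radius: eleven black ones with seed samples, one plain white reference along the plate's own -x axis. Origin on the wheel's axis, 83 mm above the table.
- reference_dish (a point): Centre of the top of the white reference dish, 85 mm from the wheel's axis, 103 mm above the table.
- knob: Round black knob, 44 mm diameter, gripped 115 to 157 mm above the table, fixed on the wheel's middle by a thin stem; a white line on top points to the reference dish. Origin on the axis, 83 mm up. Clear all round, so any yaw will do. Leaving a stop it resists with up to 0.15 N m for half a click, then flips over and pulls on into the next stop.
- knob_grip (a point): On the knob's axis, 138 mm above the table, at a good height to grip; a grip of about 20 N turns it without slipping.
- red_jar: Clear jar with red lid, 64 mm diameter, 85 mm high, beside the reader. Origin under its centre.
- petri_dish: White closed petri dish, 92 mm diameter, 15 mm high, beside the reader. Origin under its centre.
- handheld: Black handheld probe, 190 mm long and 46 mm thick, lying along its x axis in a rubber rest 50 mm wide, 65 mm high in all, beside the reader. Origin under its centre.
- spatula: Double-ended steel laboratory spatula, 180 mm long, 14 mm wide, 6 mm thick, lying on the table behind the reader along its own x axis. Origin under its middle.

How it is judged:
On the way:
1. the white reference dish rests at the red mark with the hand off the wheel for a second (value of joint sample_wheel between -0.1 and 0.1 rad and velocity of joint sample_wheel between -0.1 and 0.1 rad/s and contact force between each of the arm, the fingers and knob below 0.1 N), for 1 s.
At the end, for the whole second after the job is handed in: The wheel rests in the third click stop clockwise past the white reference dish (1.571 rad, within 0.1 rad) and has been let go (value of joint sample_wheel between 1.471 and 1.671 rad and velocity of joint sample_wheel between -0.1 and 0.1 rad/s); the robot touches nothing.
It fails at once if the wheel overruns: more than 0.6 of a click past the third stop (value of joint sample_wheel above 1.885 rad).
It fails at once if the fingers or the arm touch the dishes or the wheel plate (contact force between any of the fingers, the arm and platter above 1 N).
It fails at once if a bystander is displaced by more than 20 mm (distance of any of red_jar, petri_dish, handheld, spatula from where it was at the start of the episode above 0.02 m).
It also fails if it takes over 61 s, if anything falls off the work surface, if the arm or the gripper's body presses on something with over 40 N, if the wrist force passes 120 N, or if a joint passes its speed limit or range.

## Robot

A 6-joint arm with a two-finger parallel gripper is mounted at the origin on the work surface. World frame = base frame: x ahead of the robot, y to its left, z up, the work surface at z = 0. Lengths are in m, angles in rad, forces in N, time in s.
With the tool pointing down it reaches from about 0.25 to 0.775 m from the base axis. Payload 4 kg.
Tool frame: the origin (TCP) lies on the centre line of the jaws, within the pads' length; the fingertips stand 14 mm ahead of it and the grasp point (between the pads) lies 5 mm behind it (robot.tcp_to_tips is the distance from the TCP to the fingertips, in m); z points along the fingers, y is the line along which they close (so a half turn about z gives the same grasp; the last joint's range is limited). The gripper opens to 94 mm and grips with 3 to 60 N. Pads are 16 mm wide; open, the fingers measure 119 mm over their backs; the gripper's body (75 mm by 177 mm) begins 78 mm behind the grasp point.
Start: joints at [-1.209, 0.087, 1.371, -0, 1.684, -0.103], TCP at [0.247, -0.492, 0.22] pointing down, gripper open.
Joint ranges: [-3.1, 3.1], [-0.76, 2.03], [0.27, 2.55], [-1.08, 4.22], [0.17, 2.65], [-2.57, 2.57]. Speed limits (rad/s): [2.79, 2.79, 3.14, 3.14, 3.14, 3.14].

## Interface

Orientations are given as [roll, pitch, yaw] about the fixed x, y, z axes, in that order (R = Rz(yaw) Ry(pitch) Rx(roll)).
In Python, from bench import robot gives the robot as it stands.
- The arm moves only by the tool carry_out, never from a script. Its argument "increments" is a list of rows, each a list of 3 entries, a list of its own where there are three numbers: the closure in counts, from 0 (fully open) to 255 (shut), then the shift along the tool's x, y, z in mm, then the turn about the tool's z in degrees. In form: [[fingers, [dx, dy, dz], twist], ...]. A call has 1 to 8 rows; each row shifts and turns the commanded pose from where the row before left it, along the tool's axes as they then stand; what a row does not reach is not made up. A row lasts 1/10 s, in which the tool goes at most 50 mm and 8.59 degrees, less where a joint would pass 70% of its speed; a pose out of reach is approached as far as the arm can. A call with a gripper value outside its range is refused whole. The fingers move at their own pace and stop on an object; the grip force is fixed at half the most. Time passes only in rows, so rows that do not move let the fingers close. It gives the time, the measured TCP pose, the force, the opening and the grip force at its end, in the units of the state.
- robot.get_obs(): the state, without advancing time (a new reading comes with each control period).
- robot.snapshot(name): name is "scene" or "top" or "wrist"; returns the picture (400x640x3 uint8, blue, green, red); there is no depth.
- robot.get_calibration(name): a dict with "vfov" (degrees; the focal length in pixels is half the picture's height over the tangent of half this angle, whatever the lens; pixels are square), "cx", "cy" (the principal point, pixels), "T" (4x4, takes a point from camera to world coordinates). Camera axes: x right, y down, z forward; pixel columns grow to the right and rows downward; lengths in m; the calibration is good to about 2 mm. A picture is of the moment at which its call begins: read the wrist's pose just before it. get_calibration takes no time and is no camera call; for the wrist camera it gives the pose at the moment of the call.
- robot.close_job(): hands the job in; it is judged then, once.
The state is a dict: "time": time; "joint_positions": joint angles; "qvel": joint speeds; "joint_torque": joint torques, N m; "tool_pos": TCP position; "ee_rot": TCP orientation; "wrist_force": force on the tool from outside, world axes, zero at the start; "wrist_torque": the same for the moment, N m; "width": finger opening in m; "finger_force": force on a finger pad.
Only numpy, scipy, OpenCV 4.12 (cv2) and the standard library are available. Lean on these libraries where they do the work, as an engineer would, in place of code of your own. Each camera call takes 0.05 s, during which the arm holds its last target. There are 200 camera calls.

## Working session

There is one attempt and no reset: what is moved stays moved. The work goes in short steps, Python scripts to look and compute and a tool call to move; the robot and the scene stay as the last step left them, time stands still between calls to the robot, and variables do not carry over. Pictures are saved under pics/ and viewed, at most 10 in all, crops included, and the job is handed in when it is done.

Besides the shell and the picture viewer there is one more tool, called by a JSON object that holds its "name" and its "arguments", one argument or row to a line. carry_out: Moves the arm, as the interface text tells. Its arguments: {"type":"object","properties":{"increments":{"type":"array","items":{"type":"array"}}},"required":["increments"]}

```bash
mkdir -p pics; python3 - <<'E'
from bench import robot
import cv2
o=robot.get_obs(); print(o['time'],o['tool_pos'],o['ee_rot'],o['width'])
for n in("top","scene"):
    i=robot.snapshot(n); cv2.imwrite(f"pics/{n}0.png",i)
    c=robot.get_calibration(n); print(n,c)
E
```

```text
0.0 [ 0.24632342 -0.49118093  0.21831824] [-3.13941053e+00 -1.91486887e-04  4.64787612e-01] 0.09357341578052313
top {'vfov': 49.80701806176316, 'cx': 325.3432427769939, 'cy': 201.72736151862242, 'T': array([[ 0.11979953, -0.96866321,  0.2175768 ,  0.39387827],
       [-0.99279322, -0.11619925,  0.0293148 ,  0.02225253],
       [-0.00311391, -0.21952067, -0.97560288,  0.97702219],
       [ 0.        ,  0.        ,  0.        ,  1.        ]])}
scene {'vfov': 48.087825644747305, 'cx': 301.9144012362173, 'cy': 202.94947108482302, 'T': array([[ 0.66580496,  0.63630136, -0.38964642,  1.01399511],
       [ 0.74599601, -0.55796285,  0.36354837, -0.37785633],
       [ 0.0139181 , -0.53272698, -0.84617271,  1.06793989],
       [ 0.        ,  0.        ,  0.        ,  1.        ]])}
```

View pics/top0.png

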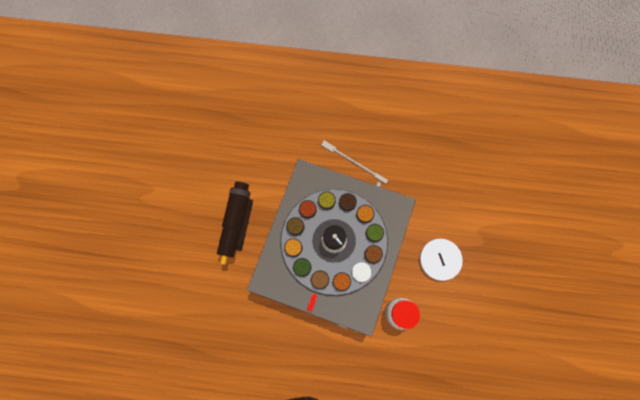

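View pics/scene0.png

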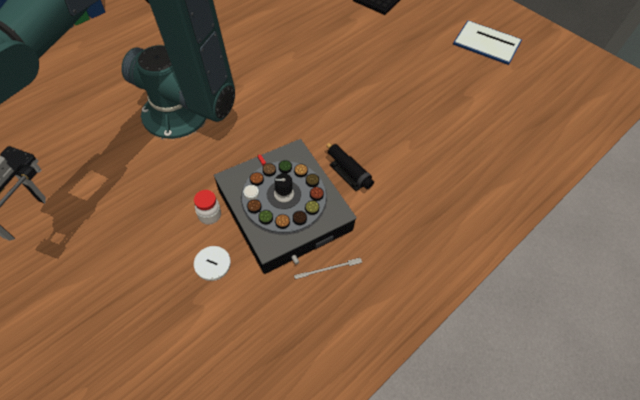

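The top view shows the wheel at about (334,241), the white dish at (361,272), and the red pointer at about (312,301). The jar is at (404,314), the petri dish at (441,259), the probe at (236,222), and the spatula behind the reader. The scene view agrees.

```bash
cat > h.py <<'E'
import numpy as np,cv2
def ray(c,u,v,z):
    f=200/np.tan(np.radians(c['vfov'])/2); T=c['T']
    d=T[:3,:3]@np.array([(u-c['cx'])/f,(v-c['cy'])/f,1]); o=T[:3,3]
    return (o+d*(z-o[2])/d[2])[:2]
def blobs(m,lo=15):
    n,l,s,c=cv2.connectedComponentsWithStats(m.astype(np.uint8)); return [(s[k,4],c[k],l==k) for k in range(1,n) if s[k,4]>=lo]
E
python3 - <<'E'
from h import *
from bench import robot
for n,win in(("top",(250,420,160,340)),("scene",(215,350,140,270))):
    i=cv2.imread(f"pics/{n}0.png"); c=robot.get_calibration(n)
    h=cv2.cvtColor(i,cv2.COLOR_BGR2HSV).astype(int); H,S,V=h[...,0],h[...,1],h[...,2]
    w=np.zeros(H.shape,bool); w[win[2]:win[3],win[0]:win[1]]=1
    wh=max(blobs(w&(S<40)&(V>190)),key=lambda b:b[0]); W=ray(c,*wh[1],.103)
    print(n,'white',wh[:2],W)
    for b in blobs(w&((H<5)|(H>175))&(S>190)&(V>150)): print(' red',b[:2],ray(c,*b[1],.09))
    D=[b for b in blobs(w&(S>100)&(V>30),40) if b[0]<500]
    P=np.array([ray(c,*b[1],.103) for b in D]+[W])
    for b,p in zip(D,P): print('  dish',b[0],b[1].round(1),p.round(4))
    for b in blobs(w&(V<45),60): 
        print('  dark',b[0],b[1].round(1),ray(c,*b[1],.157))
    A=np.c_[2*P,np.ones(len(P))]; s=np.linalg.lstsq(A,(P**2).sum(1),rcond=None)[0]
    print('  circ',s[:2],np.sqrt(s[2]+s[0]**2+s[1]**2))
E
```

```text
top white (np.int32(283), array([361.40989399, 271.51236749])) [ 0.45496616 -0.04050764]
 red (np.int32(69), array([311.62318841, 302.08695652])) [0.38359451 0.05151048]
 red (np.int32(596), array([405.40268456, 314.31543624])) [ 0.38244695 -0.13699655]
  dish 213 [326.3 199.8] [0.5932 0.047 ]
  dish 193 [347.3 201.4] [0.5949 0.0033]
  dish 220 [307.1 208.6] [0.5698 0.0842]
  dish 227 [364.9 213.3] [ 0.5742 -0.0357]
  dish 211 [294.7 225.9] [0.5308 0.1049]
  dish 206 [374.5 232.4] [ 0.5368 -0.059 ]
  dish 235 [292.7 247.1] [0.4871 0.103 ]
  dish 225 [373.2 253.8] [ 0.4931 -0.0605]
  dish 203 [301.6 266.7] [0.45   0.0799]
  dish 219 [319.5 279.4] [0.4295 0.041 ]
  dish 243 [341.4 281.3] [ 0.431  -0.0029]
  dish 112 [311.7 302. ] [0.3839 0.051 ]
  circ [0.50203913 0.02436802] 0.08868093000797274
scene white (np.int32(281), array([221.23487544, 258.64768683])) [ 0.56002257 -0.20913929]
 red (np.int32(25), array([261.08, 159.  ])) [0.38351153 0.05293426]
  dish 94 [284.8 165.6] [0.4511 0.081 ]
  dish 112 [300.5 169.3] [0.488  0.1046]
  dish 118 [256.1 177.8] [ 0.4319 -0.0019]
  dish 102 [312.2 179.2] [0.5324 0.1062]
  dish 124 [316.3 192.7] [0.5708 0.0854]
  dish 122 [253.8 205.2] [ 0.4943 -0.0592]
  dish 126 [311.9 206.5] [0.5941 0.0487]
  dish 118 [265.2 216. ] [ 0.5381 -0.0578]
  dish 113 [299.3 216.9] [0.596  0.0045]
  dish 137 [282.1 220.5] [ 0.5757 -0.0345]
  dish 58 [342.3 267.7] [ 0.765  -0.0114]
  dark 491 [340.3 162.3] [0.56767656 0.16884884]
  dark 317 [283.6 183.1] [0.52152962 0.01819284]
  dark 991 [290.7 242.8] [ 0.65761057 -0.07689487]
  circ [ 0.58239772 -0.02963814] 0.12898118926473953
```

The wheel axis is near (0.5126, 0.0227). The dish ring comes out at about 85 mm radius, as given. The white dish is 60° short of the mark, which is two clicks. I'll fly over the knob and turn the hand back so there's range for the clockwise turns.

{"name": "carry_out", "arguments": {
  "increments": [
    [0, [33, -24, 0], 0],
    [0, [33, -24, 0], 0],
    [0, [33, -24, 0], 0],
    [0, [33, -24, 0], 0],
    [0, [33, -24, 0], 0],
    [0, [33, -24, 0], 0],
    [0, [33, -24, 0], 0]
  ]
}}

```text
time: 0.8
tool_pos: [0.378, -0.2362, 0.219]
ee_rot: [-3.141, 0.0, 0.464]
wrist_force: [1.0, -0.3, -0.5]
width: 0.0939
finger_force: 0.0
```

{"name": "carry_out", "arguments": {
  "increments": [
    [0, [33, -24, 0], 0],
    [0, [33, -24, 0], 0],
    [0, [33, -24, 0], 0],
    [0, [33, -24, 0], 0],
    [0, [33, -24, 0], 0],
    [0, [33, -24, 0], 0],
    [0, [0, 0, 0], -8],
    [0, [0, 0, 0], -8]
  ]
}}

```text
time: 1.6
tool_pos: [0.4902, -0.0189, 0.2186]
ee_rot: [-3.14, 0.001, 0.753]
wrist_force: [1.1, -0.6, -0.3]
width: 0.0943
finger_force: 0.0
```

{"name": "carry_out", "arguments": {
  "increments": [
    [0, [0, 0, 0], -8],
    [0, [0, 0, 0], -8],
    [0, [0, 0, 0], -8],
    [0, [0, 0, 0], -8],
    [0, [0, 0, 0], -8],
    [0, [0, 0, 0], -8],
    [0, [0, 0, 0], -8],
    [0, [0, 0, 0], -8]
  ]
}}

```text
time: 2.4
tool_pos: [0.4898, -0.0204, 0.2188]
ee_rot: [-3.14, -0.001, 1.867]
wrist_force: [0.2, 0.1, -0.0]
width: 0.094
finger_force: 0.0
```

{"name": "carry_out", "arguments": {
  "increments": [
    [0, [0, 0, 0], -8],
    [0, [0, 0, 0], -6],
    [0, [0, 0, 0], 0],
    [0, [0, 0, 0], 0],
    [0, [0, 0, 0], 0]
  ]
}}

```text
time: 2.9
tool_pos: [0.4901, -0.0205, 0.2192]
ee_rot: [-3.141, -0.0, 2.104]
wrist_force: [-0.4, -0.8, 0.9]
width: 0.0938
finger_force: 0.0
```

```bash
cat > st.py <<'E'
from h import *
from bench import robot
import sys
C=np.array([.5126,.0227])
def st():
    o=robot.get_obs(); p,y=o['tool_pos'],o['ee_rot'][2]; e=C-p[:2]
    print(o['time'],p.round(4),'yaw',np.degrees(y).round(1),'q6',o['joint_positions'][5].round(3),'w',round(o['width'],4),'F',o['wrist_force'].round(2),'ff',o['finger_force'])
    print('dx,dy mm',1e3*np.array([np.cos(y)*e[0]+np.sin(y)*e[1],np.sin(y)*e[0]-np.cos(y)*e[1]]))
if __name__=='__main__':
    st(); c=robot.get_calibration('wrist'); cv2.imwrite('pics/'+sys.argv[1],robot.snapshot('wrist'))
    f=200/np.tan(np.radians(c['vfov'])/2); q=c['T'][:3,:3].T@(np.r_[C,.157]-c['T'][:3,3]); print('knob top expected',c['cx']+f*q[0]/q[2],c['cy']+f*q[1]/q[2],'r',f*.022/q[2])
E
python3 st.py w1.png
```

```text
2.9 [ 0.4901 -0.0205  0.2192] yaw 120.5 q6 -0.69 w 0.0938 F [-0.38 -0.83  0.91] ff 0.0
dx,dy mm [25.71311413 41.33064936]
knob top expected 381.87678888016546 188.01479908767703 r 30.581301470975127
```

View pics/w1.png

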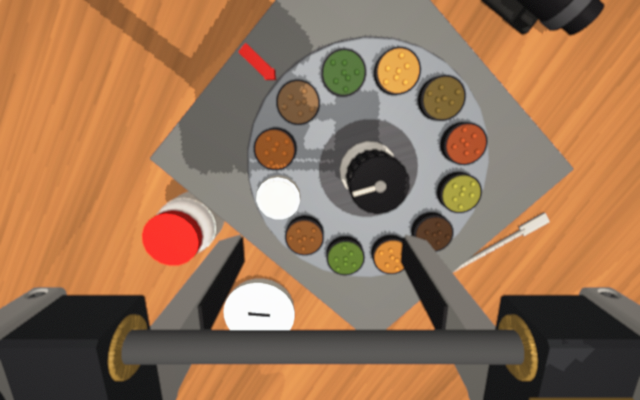

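In the wrist view the knob top is at about (378,187) with radius about 31 px, against an expected (382,188). The white dish is at (278,198), two dishes before the red mark at (275,78). I'll refine the axis from opposite dishes in this picture.

```bash
python3 - <<'E'
from h import *
from bench import robot
c=robot.get_calibration('wrist'); i=cv2.imread('pics/w1.png')
h=cv2.cvtColor(i,cv2.COLOR_BGR2HSV); S,V=h[...,1].astype(int),h[...,2].astype(int)
w=np.zeros(S.shape,np.uint8); cv2.circle(w,(369,157),118,1,-1)
m=(w>0)&((S>70)&(V>40)|(S<30)&(V>225))
B=[b for b in blobs(m,400)]
P=np.array([ray(c,*cv2.minEnclosingCircle(np.argwhere(b[2])[:,::-1].astype(np.float32))[0],.103) for b in B])
for b,p in zip(B,P): print(b[0],b[1].round(1),p.round(4))
for a in range(len(P)):
  for b in range(a):
    if .16<np.linalg.norm(P[a]-P[b])<.18: print('mid',((P[a]+P[b])/2).round(4),np.linalg.norm(P[a]-P[b]).round(4))
k=(cv2.cvtColor(i,cv2.COLOR_BGR2GRAY)[140:230,330:425]<30)
for b in blobs(k,300): 
    e=cv2.minEnclosingCircle((np.argwhere(b[2])[:,::-1]+[330,140]).astype(np.float32)); print('knob',b[0],e,ray(c,*e[0],.157))
E
```

```text
1597 [397.7  70.3] [0.4857 0.1046]
1469 [343.3  71.9] [0.4482 0.0812]
1428 [443.2  97.4] [0.5291 0.1061]
1400 [297.6 101.8] [0.4273 0.0421]
1323 [465.4 143.3] [0.5681 0.0855]
1298 [274.3 148.7] [ 0.429  -0.0019]
1159 [460.9 192.9] [0.5915 0.0484]
1329 [278.3 197.8] [ 0.4524 -0.0385]
840 [434.9 231.9] [0.5924 0.0056]
986 [304.4 236.2] [ 0.4911 -0.0592]
868 [389.  256.1] [ 0.5718 -0.0346]
918 [345.2 256.8] [ 0.5352 -0.0576]
mid [0.4985 0.0418] 0.1643
mid [0.5094 0.0453] 0.1643
mid [0.5102 0.0233] 0.1701
mid [0.4907 0.0338] 0.1637
mid [0.5102 0.0235] 0.1696
mid [0.5219 0.0049] 0.164
mid [0.5203 0.0434] 0.1627
mid [0.5098 0.0239] 0.169
mid [0.5107 0.0019] 0.1635
mid [0.4884 0.0227] 0.1638
mid [0.5101 0.0235] 0.1696
mid [0.5296 0.0132] 0.1639
mid [0.5288 0.035 ] 0.1636
mid [0.51   0.0233] 0.1694
mid [0.4996 0.0038] 0.1636
mid [0.5105 0.0235] 0.1695
mid [0.4917 0.0118] 0.1638
mid [0.5321 0.0243] 0.1638
knob 333 ((374.5, 177.0), 27.735456466674805) [0.50366574 0.026769  ]
```

{"name": "carry_out", "arguments": {
  "increments": [
    [0, [14, 20, 0], 0],
    [0, [13, 20, 0], 0],
    [0, [0, 0, 0], 0],
    [0, [0, 0, 25], 0],
    [0, [0, 0, 25], 0],
    [0, [0, 0, 20], 0],
    [0, [0, 0, 15], 0],
    [0, [0, 0, 0], 0]
  ]
}}

```text
time: 3.75
tool_pos: [0.5088, 0.0225, 0.1317]
ee_rot: [-3.136, -0.003, 2.105]
wrist_force: [0.2, 0.8, -0.8]
width: 0.0936
finger_force: 0.0
```

{"name": "carry_out", "arguments": {
  "increments": [
    [130, [0, 0, 0], 0],
    [130, [0, 0, 0], 0],
    [130, [0, 0, 0], 0],
    [130, [0, 0, 0], 0],
    [160, [0, 0, 0], 0],
    [160, [0, 0, 0], 0],
    [160, [0, 0, 0], 0],
    [160, [0, 0, 0], 0]
  ]
}}

```text
time: 4.55
tool_pos: [0.5118, 0.0237, 0.1346]
ee_rot: [3.139, 0.0, 2.106]
wrist_force: [4.9, 2.7, -0.6]
width: 0.0434
finger_force: 30.0
```

```bash
sed -i 's/C=np.array.*/C=np.array([.5108,.0233])/' st.py; python3 -c "
from st import *; st()"
```

```text
4.55 [0.5118 0.0237 0.1346] yaw 120.6 q6 -0.6 w 0.0434 F [ 4.94  2.68 -0.59] ff 30.002427399158478
dx,dy mm [ 0.19264902 -1.08982633]
```

Gripped at 43.4 mm with 30 N. Next I'll ease the side load by 1 mm and turn 60° clockwise.

{"name": "carry_out", "arguments": {
  "increments": [
    [160, [0, 1, 0], 0],
    [160, [0, 0, 0], 5],
    [160, [0, 0, 0], 5],
    [160, [0, 0, 0], 5],
    [160, [0, 0, 0], 5],
    [160, [0, 0, 0], 5],
    [160, [0, 0, 0], 5],
    [160, [0, 0, 0], 0]
  ]
}}

```text
time: 5.35
tool_pos: [0.5117, 0.0237, 0.1346]
ee_rot: [3.142, 0.0, 1.582]
wrist_force: [0.3, 0.6, -0.3]
width: 0.0439
finger_force: 30.0
```

{"name": "carry_out", "arguments": {
  "increments": [
    [160, [0, 0, 0], 5],
    [160, [0, 0, 0], 5],
    [160, [0, 0, 0], 5],
    [160, [0, 0, 0], 5],
    [160, [0, 0, 0], 5],
    [160, [0, 0, 0], 5],
    [160, [0, 0, 0], 0],
    [160, [0, 0, 0], 0]
  ]
}}

```text
time: 6.15
tool_pos: [0.5115, 0.0237, 0.1346]
ee_rot: [-3.141, 0.0, 1.061]
wrist_force: [0.3, 1.3, 0.5]
width: 0.0437
finger_force: 30.0
```

```bash
cat > wa.py <<'E'
from st import *
def wa(name):
    st()
    for n in ('scene','top'):
        c=robot.get_calibration(n); i=robot.snapshot(n); cv2.imwrite(f'pics/{n}{name}.png',i)
        h=cv2.cvtColor(i,cv2.COLOR_BGR2HSV).astype(int); S,V=h[...,1],h[...,2]
        C0=np.array([.5130,.0234]) if n=='scene' else np.array([.5122,.0220])
        for b in blobs((S<50)&(V>150),40):
            p=ray(c,*b[1],.103); d=p-C0
            if .06<np.hypot(*d)<.1: print(n,b[0],b[1].round(1),'r',np.hypot(*d).round(4),'wheel deg',(-np.degrees(np.arctan2(d[1],d[0]))+167.2+180)%360-180)
wa(sys.argv[1])
E
python3 wa.py 1
```

```text
6.15 [0.5115 0.0237 0.1346] yaw 60.8 q6 0.445 w 0.0437 F [0.35 1.34 0.5 ] ff 30.00011444091797
dx,dy mm [-0.66580773 -0.40772287]
scene 59 [266.4 168.2] r 0.0889 wheel deg -3.136922494086889
top 176 [319.9 282.8] r 0.0909 wheel deg -1.6894357255658008
```

The wheel reads about 0 from both views. I'll release for more than two seconds.

{"name": "carry_out", "arguments": {
  "increments": [
    [0, [0, 0, 0], 0],
    [0, [0, 0, 0], 0],
    [0, [0, 0, 0], 0],
    [0, [0, 0, 0], 0],
    [0, [0, 0, 0], 0],
    [0, [0, 0, 0], 0],
    [0, [0, 0, 0], 0],
    [0, [0, 0, 0], 0]
  ]
}}

```text
time: 7.05
tool_pos: [0.5117, 0.0236, 0.1345]
ee_rot: [3.142, 0.0, 1.058]
wrist_force: [-0.2, 0.0, -0.7]
width: 0.0941
finger_force: 0.0
```

```bash
python3 wa.py 2; python3 st.py w2.png
```

```text
7.05 [0.5117 0.0236 0.1345] yaw 60.6 q6 0.448 w 0.0941 F [-0.18  0.04 -0.65] ff 0.0
dx,dy mm [-0.73125706 -0.62504616]
scene 73 [267.  168.7] r 0.0866 wheel deg -2.765109587177335
top 176 [319.8 282.7] r 0.0909 wheel deg -1.6057263936686184
7.15 [0.5117 0.0237 0.1345] yaw 60.6 q6 0.448 w 0.0939 F [-0.33  0.86  0.14] ff 0.0
dx,dy mm [-0.75510917 -0.61251785]
knob top expected 322.49475533143607 279.40925617340355 r 44.77051251488306
```

View pics/w2.png

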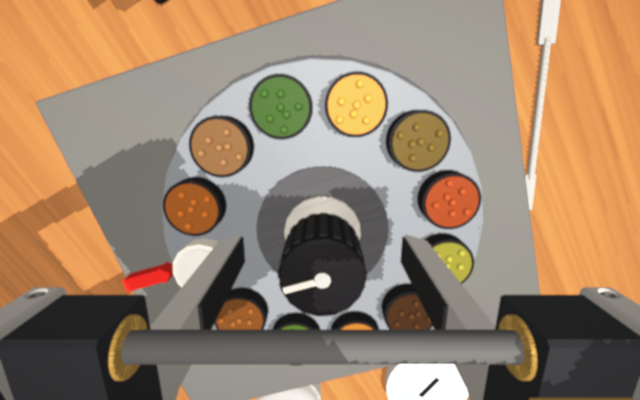

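The white dish at (200,268) sits at the red pointer (150,277), and the fingers stand clear of the knob. I'll wait out the scan, then take the knob again and turn it 90°.

{"name": "carry_out", "arguments": {
  "increments": [
    [0, [0, 0, 0], 0],
    [0, [0, 0, 0], 0],
    [0, [0, 0, 0], 0],
    [0, [0, 0, 0], 0],
    [0, [0, 0, 0], 0],
    [0, [0, 0, 0], 0],
    [0, [0, 0, 0], 0],
    [0, [0, 0, 0], 0]
  ]
}}

```text
time: 8.0
tool_pos: [0.5117, 0.0237, 0.1345]
ee_rot: [3.142, 0.0, 1.058]
wrist_force: [0.3, -0.3, -0.5]
width: 0.0944
finger_force: 0.0
```

{"name": "carry_out", "arguments": {
  "increments": [
    [0, [0, 0, 0], 0],
    [0, [0, 0, 0], 0],
    [0, [0, 0, 0], 0],
    [0, [0, 0, 0], 0],
    [0, [0, 0, 0], 0],
    [0, [0, 0, 0], 0],
    [0, [0, 0, 0], 0],
    [0, [0, 0, 0], 0]
  ]
}}

```text
time: 8.8
tool_pos: [0.5117, 0.0236, 0.1345]
ee_rot: [3.142, 0.0, 1.058]
wrist_force: [-0.4, 0.6, 0.4]
width: 0.0939
finger_force: 0.0
```

{"name": "carry_out", "arguments": {
  "increments": [
    [130, [0, 0, 0], 0],
    [130, [0, 0, 0], 0],
    [130, [0, 0, 0], 0],
    [130, [0, 0, 0], 0],
    [160, [0, 0, 0], 0],
    [160, [0, 0, 0], 0],
    [160, [0, 0, 0], 0],
    [160, [0, 0, 0], 0]
  ]
}}

```text
time: 9.6
tool_pos: [0.5115, 0.0237, 0.1345]
ee_rot: [-3.141, 0.0, 1.058]
wrist_force: [-1.3, 0.4, 1.1]
width: 0.0437
finger_force: 30.0
```

{"name": "carry_out", "arguments": {
  "increments": [
    [160, [0, 0, 0], 5],
    [160, [0, 0, 0], 5],
    [160, [0, 0, 0], 5],
    [160, [0, 0, 0], 5],
    [160, [0, 0, 0], 5],
    [160, [0, 0, 0], 5],
    [160, [0, 0, 0], 0],
    [160, [0, 0, 0], 0]
  ]
}}

```text
time: 10.4
tool_pos: [0.5114, 0.0239, 0.1345]
ee_rot: [-3.141, 0.0, 0.536]
wrist_force: [-1.0, 0.9, 1.2]
width: 0.0434
finger_force: 30.0
```

{"name": "carry_out", "arguments": {
  "increments": [
    [160, [0, 0, 0], 5],
    [160, [0, 0, 0], 5],
    [160, [0, 0, 0], 5],
    [160, [0, 0, 0], 5],
    [160, [0, 0, 0], 5],
    [160, [0, 0, 0], 5],
    [160, [0, 0, 0], 0],
    [160, [0, 0, 0], 0]
  ]
}}

```text
time: 11.2
tool_pos: [0.5114, 0.024, 0.1345]
ee_rot: [-3.141, 0.001, 0.014]
wrist_force: [-2.8, 2.0, -0.1]
width: 0.0438
finger_force: 30.0
```

```bash
python3 wa.py 3
```

```text
11.2 [0.5114 0.024  0.1345] yaw 0.8 q6 1.493 w 0.0438 F [-2.82  2.03 -0.08] ff 30.00038355588913
dx,dy mm [-0.58095122  0.69121009]
scene 80 [301.8 170.1] r 0.0846 wheel deg 62.970155769387475
top 51 [299.5 248.7] r 0.072 wheel deg 55.47427143093154
```

The wheel is at about 60° with no slip, so one more click remains.

{"name": "carry_out", "arguments": {
  "increments": [
    [160, [0, 0, 0], 5],
    [160, [0, 0, 0], 5],
    [160, [0, 0, 0], 5],
    [160, [0, 0, 0], 5],
    [160, [0, 0, 0], 5],
    [160, [0, 0, 0], 5],
    [160, [0, 0, 0], 0],
    [160, [0, 0, 0], 0]
  ]
}}

```text
time: 12.1
tool_pos: [0.5114, 0.0241, 0.1345]
ee_rot: [-3.141, 0.001, -0.51]
wrist_force: [-3.5, 3.5, 1.6]
width: 0.0438
finger_force: 30.0
```

```bash
python3 wa.py 4
```

```text
12.1 [0.5114 0.0241 0.1345] yaw -29.2 q6 2.016 w 0.0438 F [-3.52  3.49  1.63] ff 30.000434517860413
dx,dy mm [-0.11146959  1.01816916]
scene 133 [312.5 178.9] r 0.0862 wheel deg 90.11356731205927
```

It reads 90°. I'll release, rise and check.

{"name": "carry_out", "arguments": {
  "increments": [
    [0, [0, 0, 0], 0],
    [0, [0, 0, 0], 0],
    [0, [0, 0, 0], 0],
    [0, [0, 0, 0], 0],
    [0, [0, 0, 0], 0],
    [0, [0, 0, 0], 0],
    [0, [0, 0, 0], 0],
    [0, [0, 0, 0], 0]
  ]
}}

```text
time: 13.0
tool_pos: [0.5117, 0.0236, 0.1345]
ee_rot: [3.142, -0.0, -0.513]
wrist_force: [0.1, 0.3, 0.4]
width: 0.094
finger_force: 0.0
```

{"name": "carry_out", "arguments": {
  "increments": [
    [0, [0, 0, -15], 0],
    [0, [0, 0, -25], 0],
    [0, [0, 0, -25], 0],
    [0, [0, 0, -25], 0],
    [0, [0, 0, 0], 0],
    [0, [0, 0, 0], 0],
    [0, [0, 0, 0], 0]
  ]
}}

```text
time: 13.7
tool_pos: [0.5109, 0.0237, 0.2225]
ee_rot: [3.14, 0.003, -0.513]
wrist_force: [-0.2, -1.0, -0.9]
width: 0.094
finger_force: 0.0
```

```bash
python3 wa.py 5
```

```text
13.7 [0.5109 0.0237 0.2225] yaw -29.4 q6 2.019 w 0.094 F [-0.17 -1.   -0.87] ff 0.0
dx,dy mm [0.12548414 0.38124825]
scene 146 [312.2 179.2] r 0.0852 wheel deg 90.3368316434345
top 56 [306.4 215.4] r 0.0755 wheel deg 112.04200514044646
top 250 [303.6 229.7] r 0.065 wheel deg 88.58648856680134
```

View pics/scene5.png

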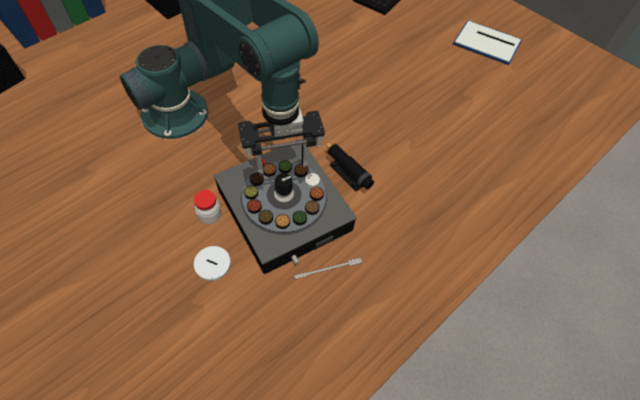

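The scene view shows the white dish at (312,179), which is 90.3° past the mark. The hand is above and clear, and the jar, petri dish, probe and spatula look unmoved.

```bash
python3 -c "
from bench import robot
print(robot.close_job())"
```

```text
the job is handed in; nothing more can be done
None
```

Job handed in at about 14 s: the white dish rested at the red mark with the hand off for over two seconds, and the wheel now rests three clicks further on (measured 90.3°) with the hand clear and the surrounding items unmoved in the last picture; the hand-in call gave no verdict.

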